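# Sort the left-over parts back into their fitted trays

## Robot

A 6-joint arm with a two-finger parallel gripper is mounted at the origin on a cart in front of the work surface, level with it; the furniture and walls round the work are solid. World frame = base frame: x ahead of the robot, y to its left, z up, the work surface at z = 0. Lengths are in mm, angles in rad, forces in N, time in s.
With the tool pointing down it reaches from about 400 to 925 mm from the base axis. Payload 12.5 kg.
Tool frame: the origin (TCP) lies at the very end of the fingers, on their centre line; the grasp point (between the pads) lies env.grip_point_offset behind it (env.grip_point_offset is the distance from the TCP to the grasp point, in mm); y points along the fingers, z is the direction in which the jaws open and shut, and the axes are right-handed (so a half turn about y gives the same grasp; the last joint's range is limited). The gripper opens to 95 mm and grips with 3 to 60 N. Pads are 20 mm wide; open, the fingers measure 119 mm over their backs; the gripper's body (75 mm by 180 mm) begins 59 mm behind the grasp point.
Start: joints at [1.176, 0.491, 1.559, -0, 1.092, -0.106], TCP at [177.984, 599.14, 214.661] pointing down, gripper open.
Joint ranges: [-3.1, 3.1], [-0.84, 2.19], [0.05, 2.79], [-1.13, 4.28], [0.06, 2.93], [-2.69, 2.69]. Speed limits (rad/s): [2.22, 2.22, 2.79, 3.14, 3.14, 3.14].

## Interface

Orientations are given as [roll, pitch, yaw] about the fixed x, y, z axes, in that order (R = Rz(yaw) Ry(pitch) Rx(roll)).
In Python, from cell import readout, read_camera, env, nets gives the robot as it stands.
- The arm moves only by the tool apply_moves, never from a script. Its argument "increments" is a list of rows, each a list of 3 entries, a list of its own where there are three numbers: the shift along the tool's x, y, z in cm, then the turn, a rotation vector about the tool's x, y, z in degrees, then the finger opening in cm, from 0 to 9.51. A call has exactly 5 rows; each row shifts and turns the pose as measured when the row begins, along the tool's axes as they then stand; what a row does not reach is not made up. A row lasts 1/8 s, in which the tool goes at most 62.5 mm and 10.7 degrees, less where a joint would pass 70% of its speed; a pose out of reach is approached as far as the arm can. A call with a gripper value outside its range is refused whole. The fingers move at their own pace and stop on an object; the grip force is fixed at half the most. Time passes only in rows, so rows that do not move let the fingers close, or fill a call up. It gives the time, the measured TCP pose, the force and the opening at its end, in the units of the state.
- readout.state(): the state, without advancing time (a new reading comes with each control period).
- read_camera(name): name is "scene" or "top" or "wrist"; returns a dict with "img" (400x640x3 uint8, red, green, blue), "vfov" (degrees; the focal length in pixels is half the picture's height over the tangent of half this angle, whatever the lens; pixels are square), "cx", "cy" (the principal point, pixels), "distortion" ([k1, k2, p1, p2, k3] as OpenCV has them; the pictures are not rectified), "rvec" (rotation vector, rad) and "tvec" (3), from world to camera coordinates, as OpenCV has them; the wrist camera has in their place "mount" (4x4, takes a point from camera to tool coordinates, whose origin is the TCP and whose axes are the tool frame's). Camera axes: x right, y down, z forward; pixel columns grow to the right and rows downward; lengths in mm; the calibration is good to about 2 mm. A picture is of the moment at which its call begins: read the wrist's pose just before it. There is no depth.
- env.job_done(): hands the job in, once; it reports no verdict.
Trained networks look in a picture, given as the dict that the camera call returned (one of the last four; its "shot" number tells which), for a name from the list of things; names that differ only in an ending like _2 or _b are one class to them, and where a whole thing is asked for, a point or a joint stands for the part that bears it (a point fixed in the world has none). Each returns a list of dicts, best first, with "confidence" (0 to 1); they miss things now and then, are a little off and sometimes report something else, mostly with a low value. They report only what shows in the picture. A call takes as long as a camera call. They do not tell look-alikes from the thing itself.
- nets.look_for(picture, thing): "point" ([x, y, z] in mm, in the coordinates of the camera as it stood for that picture, good to about 4 mm: the middle of the surface that is visible of it).
- nets.mark_of(picture, thing): "point" ([x, y, z] in mm, in the coordinates of the camera as it stood for that picture, good to about 4 mm: a listed point, or the origin of a listed thing).
The state is a dict: "t": time; "joints": joint angles; "qvel": joint speeds; "tau": joint torques, N m; "eef_pos": TCP position; "tcp_rot": TCP orientation; "ft_force": force on the tool from outside, world axes, zero at the start; "moment": the same for the moment, N m; "opening": opening from 0.0 (shut) to 1.0 (fully open).
Only numpy, scipy, OpenCV 4.12 (cv2) and the standard library are available. Lean on these libraries where they do the work, as an engineer would, in place of code of your own. Each camera call takes 0.05 s, during which the arm holds its last target. There are 200 camera calls.

## Task

Sort the four parts left lying on the work mat back into their fitted trays: the wall adapter, the two DC plugs and the solder reel each go into an empty pocket of the tray that already holds one of their kind, one part to a pocket, lying flat in it as the others do. Set them down, do not drop them from a height, and do not push about the parts already in the trays.

Things in the scene. Friction and masses are not known exactly. Their poses are not given: they have to be found in the camera images.
- adapter_center (a point): the loose wall adapter: black box with a grey label, 32 (x) x 64 (y) x 26 mm high, about 90 g; along y the box is -32 to +20 mm, the rest two metal prongs. Point: middle of the 64 mm, half-way up; pinch across the 32 mm. Lies flat on the mat (top 2 mm above the bench), turned any way, at one of four spots swapped among the loose parts.
- plug_a_center (a point): a loose DC plug: small black ribbed housing with a metal barrel, 16 (x) x 37 (y) x 14 mm high, about 20 g; along y the housing is -9 to +19 mm, the rest the barrel. Point: middle of the 37 mm, half-way up; pinch across the 16 mm. Lies flat on the mat (top 2 mm above the bench), turned any way, at one of four spots swapped among the loose parts.
- plug_b_center (a point): a second loose DC plug, the same as the first in every way.
- reel_center (a point): the loose solder reel: round spool of silvery wire with blue-rimmed white flanges, 55 mm in diameter, 47 mm high, standing on its flange at one of the four spots, 0.24 to 0.4 kg. Point: its centre, half-way up; pinch across the 55 mm from any side.
- adapter_tray: Off-white plastic part tray, fixed on the mat, 184x60x12 mm high (length = its x, pointing away from the robot). Origin: centre of its underside, z up. Trays stand side by side, in changing order. Two pockets 80 (x) x 48 mm, 9 mm deep, centred at x = +44 (an adapter lies in it) and -44 mm (empty), y = 0. An adapter lies lengthwise, either way round, centre 16 mm over the underside.
- plug_tray: Off-white plastic part tray, fixed on the mat, 184x44x7 mm high (length = its x, pointing away from the robot). Origin: centre of its underside, z up. Trays stand side by side, in changing order. Three pockets 53 (x) x 32 mm, 5 mm deep, centred at x = +60 (a plug lies in it), 0 and -60 mm (both empty), y = 0. A plug lies lengthwise, either way round, centre 9 mm over the underside.
- reel_tray: Off-white plastic part tray, fixed on the mat, 184x83x15 mm high (length = its x, pointing away from the robot). Origin: centre of its underside, z up. Trays stand side by side, in changing order. Two round wells, diameter 71, 12 mm deep, centred at x = +45 (a reel stands in it) and -45 mm (empty), y = 0. A reel stands with its centre 26.5 mm over the underside.
- stock_adapter_center (a point): the adapter already in the adapter tray, same as the loose one, loose in its pocket; middle of its length, half-way up.
- stock_plug_center (a point): the plug already in the plug tray, same as the loose ones, loose in its pocket; middle of its length, half-way up.
- stock_reel_center (a point): the solder reel already in the reel tray, same as the loose one, loose in its well; its centre, half-way up.
Things that resemble listed ones, but are neither listed nor needed, are in the scene too. What is shaped like the part that bears adapter_center but pink is not meant.

How it is judged:
By the outcome, as a careful person would: the job done as asked, in the order asked, and still so for the second after the job is handed in, with the robot touching nothing.
It also fails if it takes over 104 s, if anything falls off the work surface, if the arm or the gripper's body presses on something with over 40 N, if the wrist force passes 120 N, or if a joint passes its speed limit or range.

## Working session

There is one attempt and no reset: what is moved stays moved. The work goes in short steps, Python scripts to look and compute and a tool call to move; the robot and the scene stay as the last step left them, time stands still between calls to the robot, and variables do not carry over. Pictures are saved under pics/ and viewed, about 12 in all and at most 16, crops included, and the job is handed in when it is done.

Besides the shell and the picture viewer there is one more tool, called after "Request:" as name([rows], argument=value, ...), one row to a line, values as JSON. apply_moves: Moves the arm, as the interface text tells. Its arguments: {"type":"object","properties":{"increments":{"type":"array"}},"required":["increments"]}

```bash
ls; mkdir -p pics
cat > h.py <<'E'
import numpy as np,cv2
from scipy.spatial.transform import Rotation as R
from cell import readout, read_camera, env, nets
def K(p):
    h=p["img"].shape[0];f=h/2/np.tan(np.radians(p["vfov"])/2)
    return np.array([[f,0,p["cx"]],[0,f,p["cy"]],[0,0,1.]])
def shot(n):
    s=readout.state();p=read_camera(n)
    if "mount" in p:
        T=np.eye(4);T[:3,:3]=R.from_euler('xyz',s["tcp_rot"]).as_matrix();T[:3,3]=s["eef_pos"]
        p["W"]=T@np.array(p["mount"])
    else:
        T=np.eye(4);T[:3,:3]=cv2.Rodrigues(np.array(p["rvec"],float))[0];T[:3,3]=np.ravel(p["tvec"]);p["W"]=np.linalg.inv(T)
    return p
def cw(p,q): return p["W"][:3,:3]@np.array(q)+p["W"][:3,3]
def pix(p,q):
    T=np.linalg.inv(p["W"]);return cv2.projectPoints(np.array(q,float).reshape(-1,1,3),cv2.Rodrigues(T[:3,:3])[0],T[:3,3],K(p),np.array(p["distortion"],float))[0].reshape(-1,2)
def onz(p,uv,z):
    n=cv2.undistortPoints(np.array(uv,float).reshape(-1,1,2),K(p),np.array(p["distortion"],float)).reshape(-1,2)
    d=np.c_[n,np.ones(len(n))]@p["W"][:3,:3].T;o=p["W"][:3,3]
    return o+d*((z-o[2])/d[:,2])[:,None]
def save(p,n,box=None,sc=1):
    im=p["img"][:,:,::-1]
    if box: im=im[box[1]:box[3],box[0]:box[2]]
    cv2.imwrite("pics/"+n,cv2.resize(im,None,fx=sc,fy=sc,interpolation=cv2.INTER_CUBIC))
E
python3 - <<'E'
from h import *
np.set_printoptions(precision=1,suppress=True)
s=readout.state();print(s,env.grip_point_offset,R.from_euler('xyz',s["tcp_rot"]).as_matrix())
p=shot("top");save(p,"top.png",sc=1.25)
print(p["W"],p["vfov"])
names=["adapter_center","plug_a_center","reel_center","adapter_tray","plug_tray","reel_tray","stock_adapter_center"]
for n in names:
    for d in nets.mark_of(p,n): 
        w=cw(p,d["point"]);print(n,round(d["confidence"],2),w,pix(p,w)[0])
p=shot("scene");save(p,"scene.png",sc=1.25)
E
```

```text
pics
{'t': 0.0, 'joints': array([ 1.2,  0.5,  1.6, -0. ,  1.1, -0.1]), 'qvel': array([-0., -0., -0., -0.,  0., -0.]), 'tau': array([  0. , -61.3, -25.8,   0.1,   0. ,  -0. ]), 'eef_pos': array([177.9, 598.9, 214. ]), 'tcp_rot': array([-1.6,  0. , -0.3]), 'ft_force': array([-0.2,  0.5, -0.4]), 'moment': array([-0.,  0., -0.]), 'opening': 0.9972763415311576} 18.8 [[ 1.  -0.   0.3]
 [-0.3 -0.   1. ]
 [-0.  -1.  -0. ]]
[[  -0.    -1.     0.1  380.5]
 [  -1.    -0.    -0.  -240.1]
 [   0.    -0.1   -1.  1091.7]
 [   0.     0.     0.     1. ]] 52.64945235663352
adapter_center 0.76 [ 547.7 -618.5    7. ] [439.1 189.8]
adapter_center 0.57 [ 509.  -239.7   14.5] [301.9 203.4]
plug_a_center 0.55 [ 359.  -275.9   10.5] [315.5 259.8]
reel_center 0.58 [ 408.3 -176.7   23.1] [277.9 241.1]
adapter_tray 0.71 [559.    8.7  -3.1] [211.3 185.9]
plug_tray 0.95 [513.3 -80.8   0.3] [243.4 202.4]
plug_tray 0.6 [ 361.1 -278.4    8.4] [316.5 259. ]
reel_tray 0.67 [632.1 103.    2.3] [177.8 159.4]
stock_adapter_center 0.84 [596.9  -8.2  17.9] [216.3 170.8]
stock_adapter_center 0.46 [628.9 101.2  -1.2] [178.8 160.8]
```

View pics/top.png

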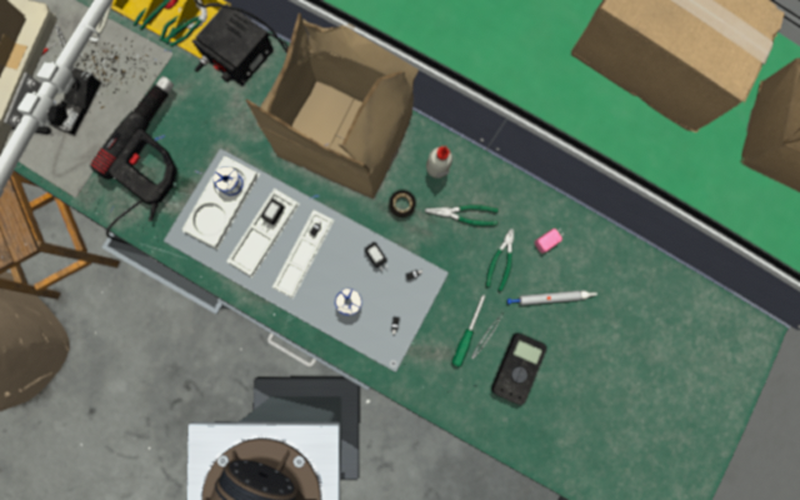

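View pics/scene.png

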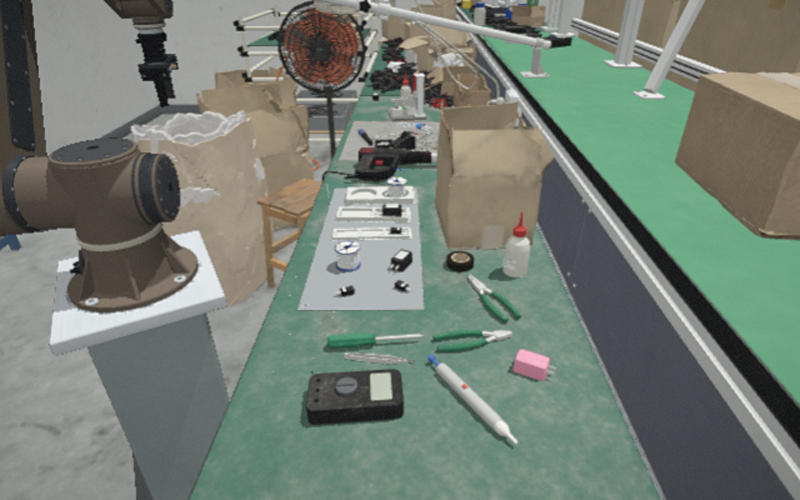

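The loose parts show at (375,255) for the adapter, (413,274) and (395,323) for the plugs, and (348,302) for the reel. The trays run left to right as reel, adapter, plug. The look-alikes are the pink adapter at (549,240), which is off the mat, the stock parts already in the trays, and the black tape at (402,203). I'll move over the mat for a closer view.

```bash
cat >> h.py <<'E'
np.set_printoptions(precision=2,suppress=True)
def plan(way,cm=5.8,deg=10,op=9.5,start=None):
    """way: list of (x,y,z,yaw[rad] or None); prints rows; tool kept pointing down"""
    s=readout.state();P=np.array(s["eef_pos"]) ;M=R.from_euler('xyz',s["tcp_rot"])
    if start is not None: P=np.array(start[:3],float);M=R.from_euler('xyz',[-np.pi/2,0,start[3]])
    rows=[]
    for x,y,z,yaw in way:
        t=np.array([x,y,z],float);yaw0=np.arctan2(M.as_matrix()[1,0],M.as_matrix()[0,0])
        if yaw is None: yaw=yaw0
        T=R.from_euler('xyz',[-np.pi/2,0,yaw])
        rv=(M.inv()*T).as_rotvec();d=t-P
        n=int(max(1,np.ceil(np.linalg.norm(d)/10/cm-.05),np.ceil(np.degrees(np.linalg.norm(rv))/deg-.05)))
        for i in range(n):
            sh=M.inv().apply(d/n)/10;r=np.degrees(rv/n)
            rows.append([[round(float(v),2)+0. for v in sh],[round(float(v),1)+0. for v in r],op]);M=M*R.from_rotvec(rv/n)
        P=t
    for i in range(0,len(rows),5): print(str(rows[i:i+5]).replace(' ',''))
    print(len(rows),"rows")
def st():
    s=readout.state();print("t %.2f"%s["t"],"tcp",np.array(s["eef_pos"]),"rot",np.array(s["tcp_rot"]),"op %.3f"%s["opening"],"F",np.array(s["ft_force"]))
E
python3 - <<'E'
from h import *
plan([(450,250,330,-.3),(450,-120,330,-.4)])
p=shot("wrist");print(np.array(p["mount"]),p["vfov"])
p=shot("top")
print(onz(p,np.array([[165,240],[395,370],[447,272],[222,150],[375,255],[413,274],[395,323],[348,302],[377,192],[250,105]])/1.25,2))
E
```

```text
[[[4.5,-1.44,-3.21],[0.0,0.1,0.0],9.5],[[4.51,-1.44,-3.21],[0.0,0.1,0.0],9.5],[[4.51,-1.44,-3.2],[0.0,0.1,0.0],9.5],[[4.52,-1.44,-3.2],[0.0,0.1,0.0],9.5],[[4.52,-1.44,-3.19],[0.0,0.1,0.0],9.5]]
[[[4.52,-1.44,-3.18],[0.0,0.1,0.0],9.5],[[4.53,-1.44,-3.18],[0.0,0.1,0.0],9.5],[[4.53,-1.44,-3.17],[0.0,0.1,0.0],9.5],[[1.56,0.0,-5.05],[0.0,0.8,0.0],9.5],[[1.63,0.0,-5.03],[0.0,0.8,0.0],9.5]]
[[[1.71,0.0,-5.0],[0.0,0.8,0.0],9.5],[[1.78,0.0,-4.98],[0.0,0.8,0.0],9.5],[[1.85,0.0,-4.95],[0.0,0.8,0.0],9.5],[[1.92,0.0,-4.93],[0.0,0.8,0.0],9.5],[[1.99,0.0,-4.9],[0.0,0.8,0.0],9.5]]
15 rows
[[  -0.      0.96    0.27  -75.57]
 [  -0.     -0.27    0.96 -170.18]
 [   1.      0.      0.     -1.02]
 [   0.      0.      0.      1.  ]] 70.86203983961357
[[ 541.21  226.1     2.  ]
 [ 263.74 -277.01    2.  ]
 [ 471.72 -390.74    2.  ]
 [ 745.47  109.61    2.  ]
 [ 508.84 -234.46    2.  ]
 [ 467.48 -316.71    2.  ]
 [ 362.57 -277.36    2.  ]
 [ 407.42 -176.79    2.  ]
 [ 649.01 -238.57    2.  ]
 [ 852.39   51.43    2.  ]]
```

Request:
apply_moves([
  [[4.5, -1.4, -3.2], [0, 0, 0], 9.5],
  [[4.5, -1.4, -3.2], [0, 0, 0], 9.5],
  [[4.5, -1.4, -3.2], [0, 0, 0], 9.5],
  [[4.5, -1.4, -3.2], [0, 0, 0], 9.5],
  [[4.5, -1.4, -3.2], [0, 0, 0], 9.5],
])

```text
t: 1.18
eef_pos: [350.7, 377.8, 285.4]
tcp_rot: [-1.572, -0.0, -0.283]
ft_force: [0.5, 0.6, 0.0]
opening: 1.0
```

Request:
apply_moves([
  [[4.5, -1.4, -3.2], [0, 0, 0], 9.5],
  [[4.5, -1.4, -3.2], [0, 0, 0], 9.5],
  [[4.5, -1.4, -3.2], [0, 0, 0], 9.5],
  [[1.6, 0, -5.0], [0, 0.8, 0], 9.5],
  [[1.6, 0, -5.0], [0, 0.8, 0], 9.5],
])

```text
t: 1.8
eef_pos: [460.2, 134.8, 330.3]
tcp_rot: [-1.569, -0.003, -0.312]
ft_force: [1.5, -0.2, 0.2]
opening: 0.998
```

Request:
apply_moves([
  [[1.7, 0, -5.0], [0, 0.8, 0], 9.5],
  [[1.8, 0, -5.0], [0, 0.8, 0], 9.5],
  [[1.8, 0, -5.0], [0, 0.8, 0], 9.5],
  [[1.9, 0, -5.0], [0, 0.8, 0], 9.5],
  [[1.9, 0, -5.0], [0, 0.8, 0], 9.5],
])

```text
t: 2.42
eef_pos: [461.2, -139.9, 331.5]
tcp_rot: [-1.568, -0.006, -0.384]
ft_force: [1.2, 0.2, 1.3]
opening: 1.0
```

Run:
```python
from h import *
st();p=shot("wrist");save(p,"w1.png",sc=1.25)
for n in ["adapter_center","plug_a_center","reel_center","adapter_tray","plug_tray","reel_tray"]:
    for d in nets.mark_of(p,n): 
        w=cw(p,d["point"]);print(n,round(d["confidence"],2),w,pix(p,w)[0]*1.25)
```

```text
t 2.42 tcp [ 461.21 -139.91  331.48] rot [-1.57 -0.01 -0.38] op 1.000 F [1.17 0.18 1.33]
plug_a_center 0.5 [ 360.81 -275.52   10.57] [280.21 173.01]
reel_center 0.91 [ 406.94 -184.08   28.87] [352.72 180.25]
adapter_tray 0.57 [557.37   7.87  -2.1 ] [516.34 225.11]
plug_tray 0.58 [513.61 -80.7    2.71] [450.28 220.73]
reel_tray 0.82 [624.69 104.93   2.83] [592.08 243.1 ]
```

View pics/w1.png

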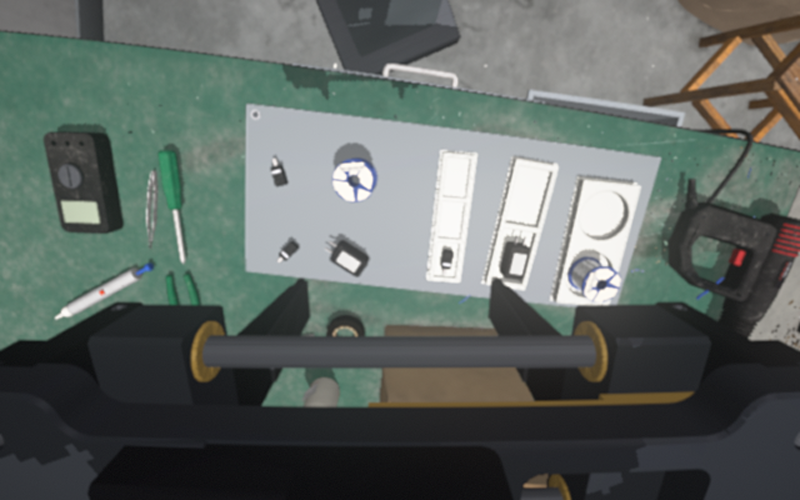

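The view is clear. The plugs are at (278,172) and (288,250), the adapter is at (348,257) with its prongs to the upper left, and the reel is at (353,180). The trays are plug (450,215), adapter (520,222) and reel (600,240), and their near halves are empty. I'll make a metric top view and fit rectangles to it.

```bash
cat >> h.py <<'E'
def ortho(p,c,yaw,z,wx,wy,s=2.):
    """metric view centred on world c, image up=+x', left=+y' of frame turned by yaw; s px/mm"""
    H,W=int(wx*s),int(wy*s);r,cc=np.mgrid[0:H,0:W]
    X=(H/2-r)/s;Y=(W/2-cc)/s;C,S=np.cos(yaw),np.sin(yaw)
    q=np.stack([c[0]+C*X-S*Y,c[1]+S*X+C*Y,np.full(X.shape,z)],-1).reshape(-1,3)
    m=pix(p,q).reshape(H,W,2).astype(np.float32)
    return cv2.remap(p["img"][:,:,::-1].copy(),m[...,0],m[...,1],cv2.INTER_LINEAR)
def o2w(o,c,yaw,shape,s=2.):
    X=(shape[0]/2-o[1])/s;Y=(shape[1]/2-o[0])/s;C,S=np.cos(yaw),np.sin(yaw)
    return np.array([c[0]+C*X-S*Y,c[1]+S*X+C*Y])
E
python3 - <<'E'
from h import *
p=shot("wrist")
c=(500,-100);yaw=-.5
for z,lab,m in ((12,"white",0),(9,"dark",1)):
    im=ortho(p,c,yaw,z,300,560,2)
    hsv=cv2.cvtColor(im,cv2.COLOR_BGR2HSV);V=hsv[...,2];S=hsv[...,1]
    print(lab,"V at mat",V[300,700:720].mean())
    k=((V>195)&(S<60)) if m==0 else (V<75)
    k=k.astype(np.uint8)
    if m==0:k=cv2.morphologyEx(k,cv2.MORPH_CLOSE,np.ones((9,9)))
    for ct in cv2.findContours(k,cv2.RETR_EXTERNAL,cv2.CHAIN_APPROX_NONE)[0]:
        a=cv2.contourArea(ct)/4
        if a<120 or a>20000: continue
        (x,y),(w,h),an=cv2.minAreaRect(ct);print(lab,o2w((x,y),c,yaw,im.shape),"size",w/2,h/2,"ang",an,"area",a,"px",x,y)
    if m==1: cv2.imwrite("pics/o1.png",cv2.resize(im,None,fx=.7,fy=.7,interpolation=cv2.INTER_AREA))
E
```

```text
white V at mat 193.35
white [ 279.18 -271.64] size 14.0 14.0 ang 90.0 area 154.75 px 1073.0 523.0
white [ 408.99 -188.94] size 55.65980529785156 57.210289001464844 ang 86.98721313476562 area 2528.375 px 803.3660278320312 374.4544372558594
white [609.2  -10.67] size 31.0 18.5 ang 90.0 area 547.875 px 298.5 194.0
white [ 511.94 -241.13] size 30.85035514831543 18.320571899414062 ang 28.300756454467773 area 526.5 px 796.2660522460938 143.72018432617188
white [624.56 104.01] size 195.0 82.5 ang 90.0 area 14634.25 px 82.5 277.0
dark V at mat 193.3
dark [ 501.43 -227.96] size 46.767337799072266 10.111856460571289 ang 28.442928314208984 area 378.375 px 783.2201538085938 174.7859344482422
dark [ 522.21 -335.19] size 35.5 47.5 ang 90.0 area 1004.75 px 951.5 35.5
dark [689.67 -38.18] size 126.45189666748047 56.13054656982422 ang 33.90627670288086 area 3837.75 px 269.6287841796875 26.381614685058594
dark [738.67  68.99] size 40.0157585144043 38.94274139404297 ang 83.9909896850586 area 986.0 px 34.53972625732422 43.12739944458008
```

View pics/o1.png

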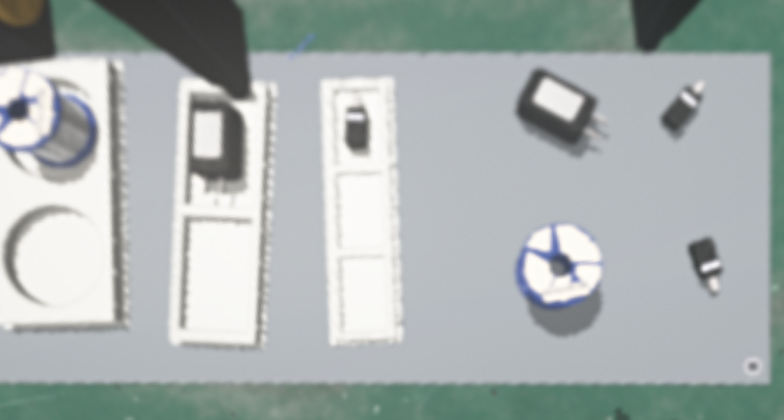

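Run:
```python
from h import *
plan([(509,-240,140,np.radians(-147))],deg=10.5)
```

```text
[[[0.68,1.6,-0.65],[0.0,10.4,0.0],9.5],[[0.78,1.6,-0.52],[0.0,10.4,0.0],9.5],[[0.87,1.6,-0.37],[0.0,10.4,0.0],9.5],[[0.92,1.6,-0.2],[0.0,10.4,0.0],9.5],[[0.94,1.6,-0.03],[0.0,10.4,0.0],9.5]]
[[[0.93,1.6,0.14],[0.0,10.4,0.0],9.5],[[0.89,1.6,0.31],[0.0,10.4,0.0],9.5],[[0.82,1.6,0.46],[0.0,10.4,0.0],9.5],[[0.72,1.6,0.6],[0.0,10.4,0.0],9.5],[[0.6,1.6,0.73],[0.0,10.4,0.0],9.5]]
[[[0.46,1.6,0.82],[0.0,10.4,0.0],9.5],[[0.3,1.6,0.89],[0.0,10.4,0.0],9.5]]
12 rows
```

Request:
apply_moves([
  [[0.7, 1.6, -0.6], [0, 10.4, 0], 9.5],
  [[0.8, 1.6, -0.5], [0, 10.4, 0], 9.5],
  [[0.9, 1.6, -0.4], [0, 10.4, 0], 9.5],
  [[0.9, 1.6, -0.2], [0, 10.4, 0], 9.5],
  [[0.9, 1.6, 0], [0, 10.4, 0], 9.5],
])

```text
t: 3.45
eef_pos: [484.0, -174.6, 251.4]
tcp_rot: [-1.561, -0.004, -1.307]
ft_force: [-0.4, 0.0, 0.8]
opening: 0.999
```

Request:
apply_moves([
  [[0.9, 1.6, 0.1], [0, 10.4, 0], 9.5],
  [[0.9, 1.6, 0.3], [0, 10.4, 0], 9.5],
  [[0.8, 1.6, 0.5], [0, 10.4, 0], 9.5],
  [[0.7, 1.6, 0.6], [0, 10.4, 0], 9.5],
  [[0.6, 1.6, 0.7], [0, 10.4, 0], 9.5],
])

```text
t: 4.08
eef_pos: [505.6, -212.9, 169.9]
tcp_rot: [-1.56, 0.006, -2.236]
ft_force: [0.9, 1.4, 0.3]
opening: 0.999
```

Request:
apply_moves([
  [[0.5, 1.6, 0.8], [0, 10.4, 0], 9.5],
  [[0.3, 1.6, 0.9], [0, 10.4, 0], 9.5],
  [[0, 0, 0], [0, 0, 0], 9.5],
  [[0, 0, 0], [0, 0, 0], 9.5],
  [[0, 0, 0], [0, 0, 0], 9.5],
])

```text
t: 4.7
eef_pos: [514.6, -226.6, 137.7]
tcp_rot: [-1.563, 0.009, -2.597]
ft_force: [-0.2, -0.3, -0.4]
opening: 1.0
```

```bash
cat >> h.py <<'E'
def close(name,c,ang,z,half=60,s=4,thr=75):
    p=shot("wrist");st()
    im=ortho(p,c,ang,z,2*half,2*half,s)
    cv2.line(im,(half*s-8,half*s),(half*s+8,half*s),(0,0,255),1);cv2.line(im,(half*s,half*s-8),(half*s,half*s+8),(0,0,255),1)
    cv2.imwrite("pics/"+name,im);return p
E
python3 - <<'E'
from h import *
p=close("a1.png",(509,-240),np.radians(-147),28)
for d in nets.mark_of(p,"adapter_center"): print(d["confidence"],cw(p,d["point"]))
E
```

```text
t 4.75 tcp [ 514.59 -226.68  137.82] rot [-1.56  0.01 -2.6 ] op 0.998 F [ 0.88  0.3  -0.66]
0.67 [ 503.   -243.96   16.73]
```

View pics/a1.png

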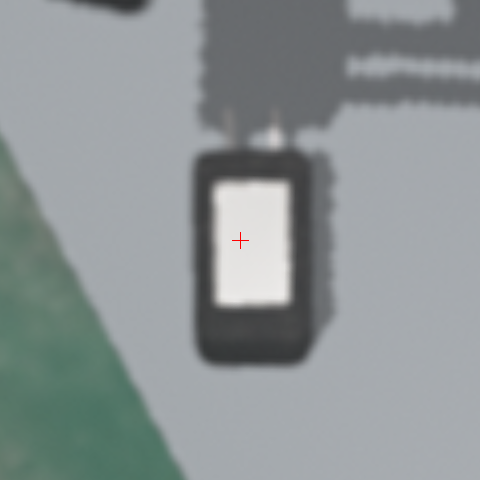

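The close view shows the right part: a black box with a grey label, prongs towards the top, lined up with the view and centred at (252,248). I'll go down and grip it.

Run:
```python
from h import *
plan([(508,-237,60,np.radians(-147)),(508,-237,14,np.radians(-147))],cm=4)
```

```text
[[[0.58,3.88,0.24],[-0.2,-0.9,-0.3],9.5],[[0.57,3.88,0.24],[-0.2,-0.9,-0.3],9.5],[[0.0,2.3,0.0],[0.0,0.0,0.0],9.5],[[0.0,2.3,0.0],[0.0,0.0,0.0],9.5]]
4 rows
```

Request:
apply_moves([
  [[0.6, 3.9, 0.2], [-0.2, -0.9, -0.3], 9.5],
  [[0.6, 3.9, 0.2], [-0.2, -0.9, -0.3], 9.5],
  [[0, 2.3, 0], [0, 0, 0], 9.5],
  [[0, 1.8, 0], [0, 0, 0], 9.5],
  [[0, 0, 0], [0, 0, 0], 9.5],
])

```text
t: 5.42
eef_pos: [508.3, -237.4, 18.0]
tcp_rot: [-1.565, 0.001, -2.56]
ft_force: [-0.1, -0.0, 0.1]
opening: 0.998
```

Run:
```python
from h import *
st();plan([(508,-237,14,np.radians(-147))],cm=4)
```

```text
t 5.42 tcp [ 508.33 -237.43   18.03] rot [-1.57  0.   -2.56] op 0.998 F [-0.14 -0.04  0.12]
[[[0.0,0.4,-0.06],[-0.3,0.3,0.0],9.5]]
1 rows
```

Request:
apply_moves([
  [[0, 0.4, 0], [-0.3, 0.3, 0], 9.5],
  [[0, 0, 0], [0, 0, 0], 2],
  [[0, 0, 0], [0, 0, 0], 2],
  [[0, 0, 0], [0, 0, 0], 2],
  [[0, 0, 0], [0, 0, 0], 2],
])

```text
t: 6.05
eef_pos: [509.5, -238.0, 16.7]
tcp_rot: [-1.567, 0.003, -2.565]
ft_force: [-0.2, 0.8, 0.2]
opening: 0.635
```

Request:
apply_moves([
  [[0, 0, 0], [0, 0, 0], 2],
  [[0, 0, 0], [0, 0, 0], 2],
  [[0, -1.5, 0], [0, 0, 0], 2],
  [[0, -3, 0], [0, 0, 0], 2],
  [[0, -3, 0], [0, 0, 0], 2],
])

```text
t: 6.68
eef_pos: [508.4, -237.4, 93.7]
tcp_rot: [-1.57, 0.001, -2.565]
ft_force: [0.3, -1.0, -0.4]
opening: 0.213
```

I lifted before the fingers had closed: the opening reads 20 mm and nothing is held. I'll reopen and look again.

Request:
apply_moves([
  [[0, -1, 0], [0, 0, 0], 6.5],
  [[0, 0, 0], [0, 0, 0], 6.5],
  [[0, 0, 0], [0, 0, 0], 6.5],
  [[0, 0, 0], [0, 0, 0], 6.5],
  [[0, 0, 0], [0, 0, 0], 6.5],
])

```text
t: 7.3
eef_pos: [508.3, -237.4, 104.5]
tcp_rot: [-1.57, 0.001, -2.565]
ft_force: [-0.5, 0.7, -0.2]
opening: 0.659
```

Run:
```python
from h import *
p=close("a2.png",(508,-237),np.radians(-147),28)
plan([(508,-237,15,np.radians(-147))],cm=4,op=6.5)
```

```text
t 7.35 tcp [ 508.28 -237.37  104.51] rot [-1.57  0.   -2.56] op 0.672 F [-0.51  0.62 -0.12]
[[[0.01,2.98,-0.02],[0.0,0.0,0.0],6.5],[[0.0,2.98,-0.02],[0.0,0.0,0.0],6.5],[[0.0,2.98,-0.02],[0.0,0.0,0.0],6.5]]
3 rows
```

View pics/a2.png

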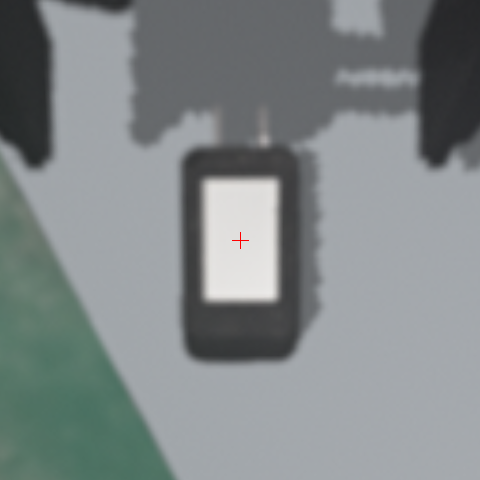

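The adapter hasn't moved and is centred at (241,248). I'll descend again and close fully this time.

Request:
apply_moves([
  [[0, 3, 0], [0, 0, 0], 6.5],
  [[0, 3, 0], [0, 0, 0], 6.5],
  [[0, 2.8, 0], [0, 0, 0], 6.5],
  [[0, 0.3, 0], [0, 0, 0], 6.5],
  [[0, 0, 0], [0, 0, 0], 2],
])

```text
t: 7.98
eef_pos: [508.9, -237.7, 11.1]
tcp_rot: [-1.569, 0.002, -2.565]
ft_force: [0.0, -0.0, 1.3]
opening: 0.622
```

Request:
apply_moves([
  [[0, 0, 0], [0, 0, 0], 2],
  [[0, 0, 0], [0, 0, 0], 2],
  [[0, 0, 0], [0, 0, 0], 2],
  [[0, 0, 0], [0, 0, 0], 2],
  [[0, 0, 0], [0, 0, 0], 2],
])

```text
t: 8.6
eef_pos: [509.9, -238.2, 13.8]
tcp_rot: [-1.566, 0.003, -2.565]
ft_force: [0.3, 0.2, -1.3]
opening: 0.333
```

Held: 31.7 mm opening matches the 32 mm width. I'll lift and carry it to above the empty adapter pocket.

Run:
```python
from h import *
plan([(509,-238,80,np.radians(-147)),(519,30,120,2.61)],cm=5,deg=9,op=2)
```

```text
[[[0.02,-3.31,-0.02],[-0.1,0.0,-0.1],2],[[0.03,-3.31,-0.02],[-0.1,0.0,-0.1],2],[[-1.93,-0.5,-2.74],[0.0,7.9,0.0],2],[[-1.53,-0.5,-2.98],[0.0,7.9,0.0],2],[[-1.11,-0.5,-3.16],[0.0,7.9,0.0],2]]
[[[-0.66,-0.5,-3.29],[0.0,7.9,0.0],2],[[-0.2,-0.5,-3.35],[0.0,7.9,0.0],2],[[0.26,-0.5,-3.34],[0.0,7.9,0.0],2],[[0.72,-0.5,-3.27],[0.0,7.9,0.0],2],[[1.17,-0.5,-3.14],[0.0,7.9,0.0],2]]
10 rows
```

Request:
apply_moves([
  [[0, -3.3, 0], [0, 0, 0], 2],
  [[0, -3.3, 0], [0, 0, 0], 2],
  [[-1.9, -0.5, -2.7], [0, 7.9, 0], 2],
  [[-1.5, -0.5, -3.0], [0, 7.9, 0], 2],
  [[-1.1, -0.5, -3.2], [0, 7.9, 0], 2],
])

```text
t: 9.22
eef_pos: [512.6, -137.0, 96.5]
tcp_rot: [-1.568, 0.005, -2.994]
ft_force: [0.4, 0.0, -0.3]
opening: 0.33
```

Request:
apply_moves([
  [[-0.7, -0.5, -3.3], [0, 7.9, 0], 2],
  [[-0.2, -0.5, -3.3], [0, 7.9, 0], 2],
  [[0.3, -0.5, -3.3], [0, 7.9, 0], 2],
  [[0.7, -0.5, -3.3], [0, 7.9, 0], 2],
  [[1.2, -0.5, -3.1], [0, 7.9, 0], 2],
])

```text
t: 9.85
eef_pos: [521.7, 35.1, 122.2]
tcp_rot: [-1.572, 0.005, 2.576]
ft_force: [0.7, 0.1, -0.8]
opening: 0.333
```

Run:
```python
from h import *
p=close("b1.png",(540,0),-.5,14,half=130,s=2.5)
for n in ["adapter_tray","plug_tray","reel_tray"]:
  for d in nets.mark_of(p,n): print(n,d["confidence"],cw(p,d["point"]))
```

```text
t 9.90 tcp [521.8   37.99 122.76] rot [-1.57  0.01  2.57] op 0.331 F [-0.78  1.74 -0.21]Traceback (most recent call last):
  File "<stdin>", line 2, in <module>
  File "h.py", line 59, in close
    cv2.line(im,(half*s-8,half*s),(half*s+8,half*s),(0,0,255),1);cv2.line(im,(half*s,half*s-8),(half*s,half*s+8),(0,0,255),1)
    ~~~~~~~~^^^^^^^^^^^^^^^^^^^^^^^^^^^^^^^^^^^^^^^^^^^^^^^^^^^^
cv2.error: OpenCV(4.12.0) :-1: error: (-5:Bad argument) in function 'line'
> Overload resolution failed:
>  - Can't parse 'pt1'. Sequence item with index 0 has a wrong type
>  - Can't parse 'pt1'. Sequence item with index 0 has a wrong type
```

Run:
```python
from h import *
p=close("b1.png",(540,0),-.5,14,half=130,s=2)
for n in ["adapter_tray","plug_tray","reel_tray"]:
  for d in nets.mark_of(p,n): print(n,d["confidence"],cw(p,d["point"]))
```

```text
t 9.95 tcp [521.81  36.4  122.45] rot [-1.57  0.01  2.58] op 0.334 F [-0.49 -0.23 -0.55]
adapter_tray 0.97 [557.66   4.38   2.84]
adapter_tray 0.35 [515.28  36.52 125.61]
plug_tray 0.57 [508.06 -80.23   0.69]
reel_tray 0.57 [626.71 101.21   6.5 ]
```

View pics/b1.png

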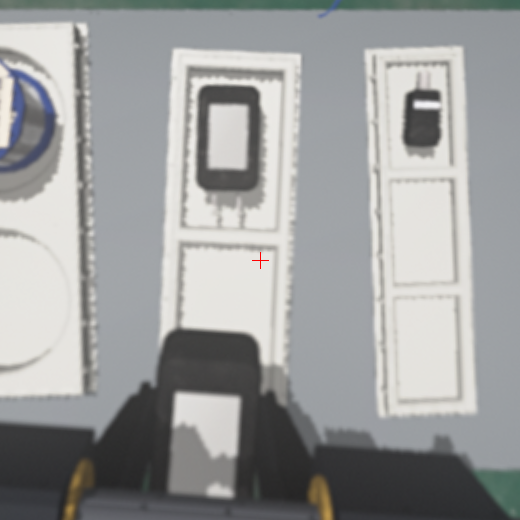

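The gripper is over the empty near pocket at (228,310). The tray's crossbar is at (230,237), which puts the adapter tray at (557,7) with yaw −0.54. The plug tray comes out at (513,−79) with yaw −0.465.

Run:
```python
from h import *
plan([(523.5,27.5,60,2.60),(523.5,27.5,28,2.60)],cm=4,deg=9,op=2)
```

```text
[[[-0.23,3.09,0.22],[0.0,-0.5,-0.2],2],[[-0.23,3.09,0.22],[0.0,-0.5,-0.2],2],[[0.0,3.2,0.0],[0.0,0.0,0.0],2]]
3 rows
```

Request:
apply_moves([
  [[-0.2, 3.1, 0.2], [0, -0.5, -0.2], 2],
  [[-0.2, 3.1, 0.2], [0, -0.5, -0.2], 2],
  [[0, 3, 0], [0, 0, 0], 2],
  [[0, 0, 0], [0, 0, 0], 2],
  [[0, 0, 0], [0, 0, 0], 2],
])

```text
t: 10.72
eef_pos: [524.0, 23.2, 28.2]
tcp_rot: [-1.572, -0.001, 2.602]
ft_force: [-0.4, -0.2, -0.7]
opening: 0.335
```

Run:
```python
from h import *
st();plan([(523.5,27.5,17.5,2.60)],cm=1,deg=9,op=2)
```

```text
t 10.72 tcp [523.96  23.19  28.24] rot [-1.57 -0.    2.6 ] op 0.335 F [-0.36 -0.25 -0.7 ]
[[[0.13,0.54,-0.17],[0.0,0.1,0.0],2],[[0.13,0.54,-0.17],[0.0,0.1,0.0],2]]
2 rows
```

Request:
apply_moves([
  [[0.2, 0, -0.2], [0, 0, 0], 2],
  [[0.1, 0, -0.1], [0, 0, 0], 2],
  [[0, 0.4, 0], [0, 0, 0], 2],
  [[0, 0.4, 0], [0, 0, 0], 2],
  [[0, 0, 0], [0, 0, 0], 2],
])

```text
t: 11.35
eef_pos: [524.0, 27.4, 22.4]
tcp_rot: [-1.574, 0.003, 2.603]
ft_force: [0.3, -0.1, -0.8]
opening: 0.332
```

Request:
apply_moves([
  [[0, 0.4, 0], [0, 0, 0], 2],
  [[0, 0.2, 0], [0, 0, 0], 2],
  [[0, 0, 0], [0, 0, 0], 2],
  [[0, 0, 0], [0, 0, 0], 2],
  [[0, 0, 0], [0, 0, 0], 2],
])

```text
t: 11.98
eef_pos: [524.1, 27.4, 16.3]
tcp_rot: [-1.574, 0.003, 2.603]
ft_force: [-0.9, 0.0, 2.0]
opening: 0.332
```

Request:
apply_moves([
  [[0, 0, 0], [0, 0, 0], 5],
  [[0, 0, 0], [0, 0, 0], 5],
  [[0, 0, 0], [0, 0, 0], 5],
  [[0, 0, 0], [0, 0, 0], 5],
  [[0, -1.5, 0], [0, 0, 0], 5],
])

```text
t: 12.6
eef_pos: [523.6, 27.4, 30.9]
tcp_rot: [-1.573, 0.002, 2.603]
ft_force: [0.2, 0.2, -0.1]
opening: 0.525
```

Request:
apply_moves([
  [[0, -3, 0], [0, 0, 0], 5],
  [[0, -3, 0], [0, 0, 0], 5],
  [[0, -3, 0], [0, 0, 0], 5],
  [[0, -2, 0], [0, 0, 0], 5],
  [[0, 0, 0], [0, 0, 0], 5],
])

```text
t: 13.22
eef_pos: [523.5, 27.3, 149.6]
tcp_rot: [-1.575, 0.006, 2.603]
ft_force: [-0.8, -0.8, -0.4]
opening: 0.52
```

Run:
```python
from h import *
plan([(464,-318,105,np.radians(111))],cm=5.5,deg=10,op=5)
```

```text
[[[-1.8,0.63,4.67],[0.0,5.4,0.0],5],[[-2.23,0.63,4.48],[0.0,5.4,0.0],5],[[-2.65,0.63,4.25],[0.0,5.4,0.0],5],[[-3.04,0.64,3.98],[0.0,5.4,0.0],5],[[-3.4,0.64,3.67],[0.0,5.4,0.0],5]]
[[[-3.74,0.64,3.33],[0.0,5.4,0.0],5],[[-4.04,0.64,2.96],[0.0,5.4,0.0],5]]
7 rows
```

Request:
apply_moves([
  [[-1.8, 0.6, 4.7], [0, 5.4, 0], 5],
  [[-2.2, 0.6, 4.5], [0, 5.4, 0], 5],
  [[-2.7, 0.6, 4.3], [0, 5.4, 0], 5],
  [[-3.0, 0.6, 4.0], [0, 5.4, 0], 5],
  [[-3.4, 0.6, 3.7], [0, 5.4, 0], 5],
])

```text
t: 13.85
eef_pos: [477.7, -223.8, 116.9]
tcp_rot: [-1.577, 0.002, 2.124]
ft_force: [0.1, -1.2, 0.3]
opening: 0.525
```

Request:
apply_moves([
  [[-3.7, 0.6, 3.3], [0, 5.4, 0], 5],
  [[-4.0, 0.6, 3.0], [0, 5.4, 0], 5],
  [[0, 0, 0], [0, 0, 0], 5],
  [[0, 0, 0], [0, 0, 0], 5],
  [[0, 0, 0], [0, 0, 0], 5],
])

```text
t: 14.48
eef_pos: [456.6, -325.5, 101.0]
tcp_rot: [-1.575, -0.004, 1.925]
ft_force: [0.7, -0.6, -0.3]
opening: 0.527
```

Run:
```python
from h import *
p=close("p1.png",(464,-318),np.radians(111),16,half=50,s=4)
for d in nets.mark_of(p,"plug_a_center"): print(d["confidence"],cw(p,d["point"]))
im=p["img"]; big=ortho(p,(540,0),-.5,14,220,220,2); cv2.imwrite("pics/chk.png",big)
```

```text
t 14.53 tcp [ 456.65 -325.35  101.06] rot [-1.58 -0.    1.93] op 0.526 F [ 0.54  0.17 -0.15]
```

View pics/p1.png

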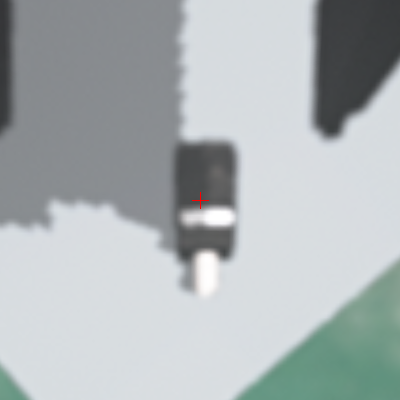

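The plug's housing is centred at (207,197) with its barrel pointing down, and the angle is right. I'll descend so the fingertips end up 6 mm above the mat, because they have to stay above the tray rim when placing.

Run:
```python
from h import *
plan([(465.3,-316.7,45,np.radians(111)),(465.3,-316.7,10,np.radians(111))],cm=3,op=5)
```

```text
[[[0.25,2.81,-0.54],[0.1,-0.3,0.1],5],[[0.25,2.81,-0.55],[0.1,-0.3,0.1],5],[[0.0,1.75,0.0],[0.0,0.0,0.0],5],[[0.0,1.75,0.0],[0.0,0.0,0.0],5]]
4 rows
```

Request:
apply_moves([
  [[0.3, 2.8, -0.6], [0.1, -0.3, 0.1], 5],
  [[0.2, 2.8, -0.5], [0.1, -0.3, 0.1], 5],
  [[0, 1.7, 0], [0, 0, 0], 5],
  [[0, 1.5, 0], [0, 0, 0], 5],
  [[0, 0, 0], [0, 0, 0], 5],
])

```text
t: 15.2
eef_pos: [468.0, -313.7, 12.3]
tcp_rot: [-1.574, 0.003, 1.943]
ft_force: [0.4, 0.3, -0.3]
opening: 0.523
```

Run:
```python
from h import *
st();plan([(465.3,-316.7,8.5,np.radians(111))],cm=3,op=5)
```

```text
t 15.20 tcp [ 467.97 -313.67   12.31] rot [-1.57  0.    1.94] op 0.523 F [ 0.44  0.33 -0.26]
[[[-0.18,0.38,0.36],[0.2,0.3,-0.2],5]]
1 rows
```

Request:
apply_moves([
  [[-0.2, 0.4, 0.3], [0.2, 0.3, -0.2], 5],
  [[0, 0, 0], [0, 0, 0], 5],
  [[0, 0, 0], [0, 0, 0], 1],
  [[0, 0, 0], [0, 0, 0], 1],
  [[0, 0, 0], [0, 0, 0], 1],
])

```text
t: 15.82
eef_pos: [466.5, -317.5, 10.1]
tcp_rot: [-1.571, 0.002, 1.937]
ft_force: [-0.2, 0.7, -0.7]
opening: 0.266
```

Request:
apply_moves([
  [[0, 0, 0], [0, 0, 0], 1],
  [[0, 0, 0], [0, 0, 0], 1],
  [[0, 0, 0], [0, 0, 0], 1],
  [[0, 0, 0], [0, 0, 0], 1],
  [[0, 0, 0], [0, 0, 0], 1],
])

```text
t: 16.45
eef_pos: [466.5, -317.5, 10.2]
tcp_rot: [-1.571, 0.002, 1.937]
ft_force: [-0.2, -0.2, 0.1]
opening: 0.154
```

Run:
```python
from h import *
plan([(466.5,-317.5,60,np.radians(111)),(510,-78,75,2.677)],cm=5,deg=9,op=1)
```

```text
[[[-0.01,-4.98,0.0],[0.0,0.0,-0.1],1],[[4.16,-0.3,-2.53],[0.0,-8.5,0.0],1],[[3.74,-0.3,-3.11],[0.0,-8.5,0.0],1],[[3.24,-0.3,-3.63],[0.0,-8.5,0.0],1],[[2.67,-0.3,-4.07],[0.0,-8.5,0.0],1]]
[[[2.04,-0.3,-4.42],[0.0,-8.5,0.0],1]]
6 rows
```

Request:
apply_moves([
  [[0, -5, 0], [0, 0, 0], 1],
  [[4.2, -0.3, -2.5], [0, -8.5, 0], 1],
  [[3.7, -0.3, -3.1], [0, -8.5, 0], 1],
  [[3.2, -0.3, -3.6], [0, -8.5, 0], 1],
  [[2.7, -0.3, -4.1], [0, -8.5, 0], 1],
])

```text
t: 17.08
eef_pos: [500.7, -123.8, 73.4]
tcp_rot: [-1.571, 0.003, 2.542]
ft_force: [0.5, -0.3, -0.1]
opening: 0.156
```

Request:
apply_moves([
  [[2.0, -0.3, -4.4], [0, -8.5, 0], 1],
  [[0, 0, 0], [0, 0, 0], 1],
  [[0, 0, 0], [0, 0, 0], 1],
  [[0, 0, 0], [0, 0, 0], 1],
  [[0, 0, 0], [0, 0, 0], 1],
])

```text
t: 17.7
eef_pos: [509.2, -73.9, 76.6]
tcp_rot: [-1.57, 0.004, 2.697]
ft_force: [-0.3, -0.5, 0.3]
opening: 0.151
```

Run:
```python
from h import *
p=close("b2.png",(510,-60),-.465,9,half=110,s=2)
plan([(510,-78,24,2.677)],cm=3,deg=9,op=1)
```

```text
t 17.75 tcp [509.24 -73.88  76.55] rot [-1.57  0.    2.7 ] op 0.152 F [-0.55 -0.57 -0.94]
[[[-0.11,2.63,0.17],[0.0,0.6,-0.1],1],[[-0.12,2.63,0.17],[0.0,0.6,-0.1],1]]
2 rows
```

View pics/b2.png

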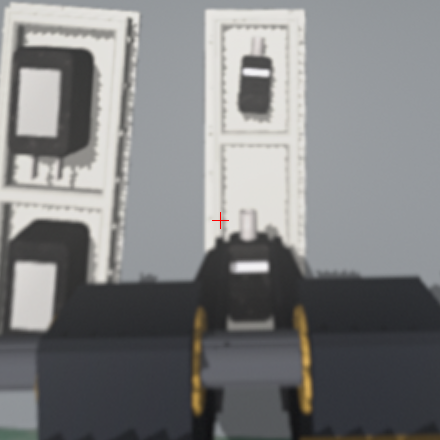

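The plug is in the grip with its barrel pointing away, and the middle pocket at (255,198) is right under it. The adapter is sitting in its pocket at (45,275). I'll lower the plug.

Request:
apply_moves([
  [[-0.1, 2.6, 0.2], [0, 0.6, 0], 1],
  [[-0.1, 2.4, 0.2], [0, 0.6, 0], 1],
  [[0, 0, 0], [0, 0, 0], 1],
  [[0, 0.4, 0], [0, 0, 0], 1],
  [[0, 0, 0], [0, 0, 0], 1],
])

```text
t: 18.38
eef_pos: [510.2, -80.9, 22.7]
tcp_rot: [-1.571, 0.006, 2.671]
ft_force: [0.6, 0.2, -1.3]
opening: 0.152
```

Request:
apply_moves([
  [[0.2, 0, -0.2], [0, 0, 0], 1],
  [[0, 0.5, 0], [0, 0, 0], 1],
  [[0, 0.5, 0], [0, 0, 0], 1],
  [[0, 0, 0], [0, 0, 0], 1],
  [[0, 0, 0], [0, 0, 0], 1],
])

```text
t: 19.0
eef_pos: [509.7, -77.9, 13.1]
tcp_rot: [-1.571, 0.008, 2.672]
ft_force: [0.2, -0.2, -0.2]
opening: 0.158
```

Request:
apply_moves([
  [[0, 0.1, 0], [0, 0, 0], 1],
  [[0, 0, 0], [0, 0, 0], 1],
  [[0, 0, 0], [0, 0, 0], 1],
  [[0, 0, 0], [0, 0, 0], 3.5],
  [[0, 0, 0], [0, 0, 0], 3.5],
])

```text
t: 19.62
eef_pos: [509.9, -78.0, 12.3]
tcp_rot: [-1.571, 0.008, 2.672]
ft_force: [0.2, 0.1, 0.4]
opening: 0.306
```

Request:
apply_moves([
  [[0, 0, 0], [0, 0, 0], 3.5],
  [[0, 0, 0], [0, 0, 0], 3.5],
  [[0, -1.5, 0], [0, 0, 0], 3.5],
  [[0, -3, 0], [0, 0, 0], 5],
  [[0, -3, 0], [0, 0, 0], 5],
])

```text
t: 20.25
eef_pos: [508.4, -77.5, 89.3]
tcp_rot: [-1.57, 0.005, 2.672]
ft_force: [1.4, 0.6, -0.1]
opening: 0.505
```

Run:
```python
from h import *
st();plan([(358,-277,105,np.radians(-193))],cm=5.5,deg=10,op=5)
```

```text
t 20.25 tcp [508.45 -77.52  89.29] rot [-1.57  0.    2.67] op 0.505 F [ 1.4   0.6  -0.09]
[[[0.88,-0.32,4.92],[0.0,-2.8,-0.1],5],[[1.11,-0.32,4.87],[0.0,-2.8,-0.1],5],[[1.35,-0.32,4.81],[0.0,-2.8,-0.1],5],[[1.58,-0.32,4.74],[0.0,-2.8,-0.1],5],[[1.81,-0.32,4.66],[0.0,-2.8,-0.1],5]]
5 rows
```

Request:
apply_moves([
  [[0.9, -0.5, 4.9], [0, -2.8, 0], 5],
  [[1.1, -0.5, 4.9], [0, -2.8, 0], 5],
  [[1.4, -0.3, 4.8], [0, -2.8, 0], 5],
  [[1.6, -0.3, 4.7], [0, -2.8, 0], 5],
  [[1.8, 0, 4.7], [0, -2.8, 0], 5],
])

```text
t: 20.88
eef_pos: [357.4, -281.5, 112.9]
tcp_rot: [-1.566, 0.015, 2.93]
ft_force: [1.1, -1.0, -0.4]
opening: 0.525
```

Request:
apply_moves([
  [[0, 0, 0], [0, 0, 0], 5],
  [[0, 0, 0], [0, 0, 0], 5],
  [[0, 0, 0], [0, 0, 0], 5],
  [[0, 0, 0], [0, 0, 0], 5],
  [[0, 0, 0], [0, 0, 0], 5],
])

```text
t: 21.5
eef_pos: [357.4, -281.6, 114.9]
tcp_rot: [-1.565, 0.017, 2.929]
ft_force: [-0.6, -1.0, 0.9]
opening: 0.525
```

Run:
```python
from h import *
p=close("p2.png",(358,-277),np.radians(-193),16,half=50,s=4)
```

```text
t 21.55 tcp [ 357.33 -281.63  114.92] rot [-1.56  0.02  2.93] op 0.525 F [ 0.24  0.55 -0.94]
```

View pics/p2.png

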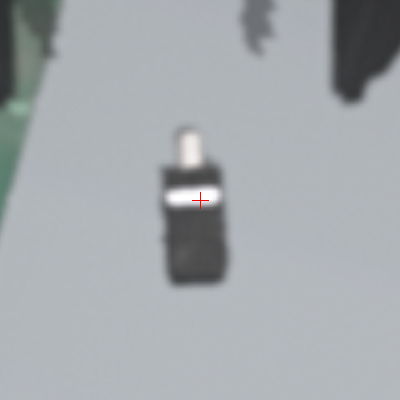

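The second plug's housing is centred at (195,224), barrel up, about 3° off the view axis.

Run:
```python
from h import *
plan([(363.5,-279.7,45,2.967),(363.5,-279.7,12,2.967)],cm=3.5,op=5)
```

```text
[[[-0.22,3.5,-0.18],[-0.2,-1.1,-0.5],5],[[-0.25,3.5,-0.17],[-0.2,-1.1,-0.5],5],[[0.0,3.3,0.0],[0.0,0.0,0.0],5]]
3 rows
```

Request:
apply_moves([
  [[-0.2, 3.5, -0.2], [-0.2, -1.1, -0.5], 5],
  [[-0.3, 3.5, -0.2], [-0.2, -1.1, -0.5], 5],
  [[0, 3.0, 0], [0, 0, 0], 5],
  [[0, 0, 0], [0, 0, 0], 5],
  [[0, 0, 0], [0, 0, 0], 5],
])

```text
t: 22.18
eef_pos: [365.6, -279.0, 13.5]
tcp_rot: [-1.57, 0.001, 2.97]
ft_force: [-0.3, 0.0, 0.1]
opening: 0.524
```

Run:
```python
from h import *
st();plan([(363.5,-279.7,8.5,2.967)],cm=3,op=5)
```

```text
t 22.18 tcp [ 365.61 -279.01   13.54] rot [-1.57  0.    2.97] op 0.524 F [-0.31  0.01  0.06]
[[[0.2,0.5,0.1],[0.0,0.2,0.0],5]]
1 rows
```

Request:
apply_moves([
  [[0.2, 0.4, 0.1], [0, 0.2, 0], 5],
  [[0, 0, 0], [0, 0, 0], 1],
  [[0, 0, 0], [0, 0, 0], 1],
  [[0, 0, 0], [0, 0, 0], 1],
  [[0, 0, 0], [0, 0, 0], 1],
])

```text
t: 22.8
eef_pos: [364.1, -280.6, 12.0]
tcp_rot: [-1.567, 0.005, 2.967]
ft_force: [0.5, 0.2, 0.8]
opening: 0.162
```

Request:
apply_moves([
  [[0, 0, 0], [0, 0, 0], 1],
  [[0, 0, 0], [0, 0, 0], 1],
  [[0, 0, 0], [0, 0, 0], 1],
  [[0, 0, 0], [0, 0, 0], 1],
  [[0, 0, 0], [0, 0, 0], 1],
])

```text
t: 23.42
eef_pos: [364.1, -280.6, 12.0]
tcp_rot: [-1.568, 0.005, 2.967]
ft_force: [0.8, -0.5, 0.9]
opening: 0.149
```

Only 4 mm of the pads overlap the plug, so I'll regrip a little lower.

Request:
apply_moves([
  [[0, 0, 0], [0, 0, 0], 3],
  [[0, 0, 0], [0, 0, 0], 3],
  [[0, 0.4, 0], [0, 0, 0], 3],
  [[0, 0, 0], [0, 0, 0], 3],
  [[0, 0, 0], [0, 0, 0], 1],
])

```text
t: 24.05
eef_pos: [364.1, -280.5, 7.5]
tcp_rot: [-1.568, 0.004, 2.967]
ft_force: [0.1, 0.5, -0.7]
opening: 0.258
```

Request:
apply_moves([
  [[0, 0, 0], [0, 0, 0], 1],
  [[0, 0, 0], [0, 0, 0], 1],
  [[0, 0, 0], [0, 0, 0], 1],
  [[0, 0, 0], [0, 0, 0], 1],
  [[0, 0, 0], [0, 0, 0], 1],
])

```text
t: 24.68
eef_pos: [364.2, -280.6, 7.6]
tcp_rot: [-1.568, 0.004, 2.967]
ft_force: [-0.0, -0.2, -0.1]
opening: 0.153
```

Run:
```python
from h import *
plan([(364,-280.5,90,2.967),(464.3,-55.6,80,2.677)],cm=5,deg=9,op=1)
```

```text
[[[-0.01,-4.12,0.01],[-0.1,0.0,-0.1],1],[[0.0,-4.12,0.0],[-0.1,0.0,-0.1],1],[[-1.19,0.2,-4.78],[0.0,3.3,0.0],1],[[-0.92,0.2,-4.84],[0.0,3.3,0.0],1],[[-0.63,0.2,-4.88],[0.0,3.3,0.0],1]]
[[[-0.35,0.2,-4.91],[0.0,3.3,0.0],1],[[-0.06,0.2,-4.92],[0.0,3.3,0.0],1]]
7 rows
```

Request:
apply_moves([
  [[0, -4.1, 0], [0, 0, 0], 1],
  [[0, -4.1, 0], [0, 0, 0], 1],
  [[-1.2, 0.2, -4.8], [0, 3.3, 0], 1],
  [[-0.9, 0.2, -4.8], [0, 3.3, 0], 1],
  [[-0.6, 0.2, -4.9], [0, 3.3, 0], 1],
])

```text
t: 25.3
eef_pos: [425.3, -144.9, 86.1]
tcp_rot: [-1.569, 0.007, 2.782]
ft_force: [1.1, -0.8, -0.6]
opening: 0.154
```

Request:
apply_moves([
  [[-0.4, 0.2, -4.9], [0, 3.3, 0], 1],
  [[-0.1, 0.2, -4.9], [0, 3.3, 0], 1],
  [[0, 0, 0], [0, 0, 0], 1],
  [[0, 0, 0], [0, 0, 0], 1],
  [[0, 0, 0], [0, 0, 0], 1],
])

```text
t: 25.92
eef_pos: [468.3, -51.4, 81.9]
tcp_rot: [-1.57, 0.007, 2.667]
ft_force: [0.2, -0.2, 0.2]
opening: 0.154
```

Run:
```python
from h import *
p=close("b3.png",(510,-60),-.465,9,half=110,s=2)
plan([(464.3,-55.6,24,2.677)],cm=3,deg=9,op=1)
```

```text
t 25.98 tcp [468.33 -51.52  81.93] rot [-1.57  0.01  2.67] op 0.158 F [ 0.22 -0.6  -1.08]
[[[0.11,2.9,0.27],[0.0,-0.3,-0.2],1],[[0.1,2.9,0.27],[0.0,-0.3,-0.2],1]]
2 rows
```

View pics/b3.png

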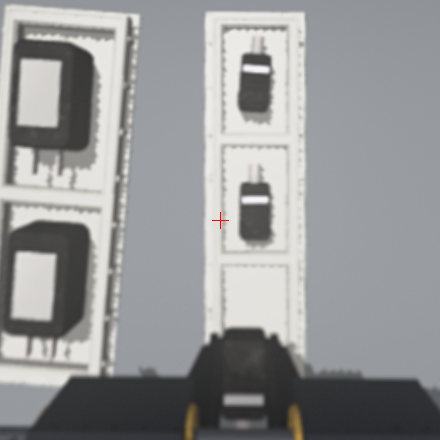

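The first plug lies flat in the middle pocket at (255,205), and the adapter lies in its pocket at (45,285). I'll lower the second plug into the near pocket.

Request:
apply_moves([
  [[0.1, 2.9, 0.2], [0, -0.3, -0.2], 1],
  [[0.1, 2.7, 0.2], [0, -0.3, -0.2], 1],
  [[0, 0, 0], [0, 0, 0], 1],
  [[0, 0.4, 0], [0, 0, 0], 1],
  [[0, 0, 0], [0, 0, 0], 1],
])

```text
t: 26.6
eef_pos: [465.3, -58.1, 22.6]
tcp_rot: [-1.57, 0.004, 2.672]
ft_force: [0.1, -0.1, 0.7]
opening: 0.154
```

Run:
```python
from h import *
st();plan([(464.3,-55.6,10.2,2.677)],cm=1,deg=9,op=1)
```

```text
t 26.60 tcp [465.3  -58.09  22.59] rot [-1.57  0.    2.67] op 0.154 F [ 0.09 -0.08  0.7 ]
[[[0.1,0.62,-0.09],[0.0,-0.2,-0.1],1],[[0.1,0.62,-0.09],[0.0,-0.2,-0.1],1]]
2 rows
```

Request:
apply_moves([
  [[0.2, 0, -0.2], [0, 0, 0], 1],
  [[0, 0.6, 0], [0, 0, 0], 1],
  [[0, 0.5, 0], [0, 0, 0], 1],
  [[0, 0, 0], [0, 0, 0], 1],
  [[0, 0, 0], [0, 0, 0], 1],
])

```text
t: 27.22
eef_pos: [465.0, -55.2, 12.0]
tcp_rot: [-1.571, 0.006, 2.672]
ft_force: [0.2, -0.1, 0.5]
opening: 0.151
```

Request:
apply_moves([
  [[0, 0.2, 0], [0, 0, 0], 1],
  [[0, 0, 0], [0, 0, 0], 1],
  [[0, 0, 0], [0, 0, 0], 1],
  [[0, 0, 0], [0, 0, 0], 1],
  [[0, 0, 0], [0, 0, 0], 1],
])

```text
t: 27.85
eef_pos: [465.1, -55.2, 10.0]
tcp_rot: [-1.571, 0.006, 2.672]
ft_force: [0.0, 0.6, 0.5]
opening: 0.154
```

Request:
apply_moves([
  [[0, 0, 0], [0, 0, 0], 3.5],
  [[0, 0, 0], [0, 0, 0], 3.5],
  [[0, 0, 0], [0, 0, 0], 3.5],
  [[0, 0, 0], [0, 0, 0], 3.5],
  [[0, -1.5, 0], [0, 0, 0], 3.5],
])

```text
t: 28.48
eef_pos: [464.6, -55.1, 25.0]
tcp_rot: [-1.57, 0.004, 2.672]
ft_force: [-0.8, -0.7, 0.4]
opening: 0.368
```

Request:
apply_moves([
  [[0, -4, 0], [0, 0, 0], 9.5],
  [[0, -4, 0], [0, 0, 0], 9.5],
  [[0, -3, 0], [0, 0, 0], 9.5],
  [[0, 0, 0], [0, 0, 0], 9.5],
  [[0, 0, 0], [0, 0, 0], 9.5],
])

```text
t: 29.1
eef_pos: [463.8, -54.7, 142.3]
tcp_rot: [-1.571, 0.007, 2.672]
ft_force: [0.3, 0.1, 0.2]
opening: 0.839
```

Run:
```python
from h import *
st();plan([(407,-180,130,2.672)],cm=5,op=9.5)
```

```text
t 29.10 tcp [463.79 -54.67 142.33] rot [-1.57  0.01  2.67] op 0.839 F [0.33 0.08 0.2 ]
[[[-0.2,0.41,4.58],[0.0,0.0,-0.1],9.5],[[-0.2,0.41,4.58],[0.0,0.0,-0.1],9.5],[[-0.2,0.41,4.58],[0.0,0.0,-0.1],9.5]]
3 rows
```

Request:
apply_moves([
  [[-0.2, 0.4, 4.6], [0, 0, 0], 9.5],
  [[-0.2, 0.4, 4.6], [0, 0, 0], 9.5],
  [[-0.2, 0.4, 4.6], [0, 0, 0], 9.5],
  [[0, 0, 0], [0, 0, 0], 9.5],
  [[0, 0, 0], [0, 0, 0], 9.5],
])

```text
t: 29.72
eef_pos: [403.9, -182.4, 126.0]
tcp_rot: [-1.572, -0.0, 2.673]
ft_force: [0.4, 0.3, -0.8]
opening: 1.0
```

Run:
```python
from h import *
p=close("r1.png",(407,-180),2.672,49,half=60,s=4)
for d in nets.mark_of(p,"reel_center"): print(d["confidence"],cw(p,d["point"]))
```

```text
t 29.77 tcp [ 404.05 -182.25  126.06] rot [-1.57  0.    2.67] op 0.998 F [-0.26 -0.46 -0.18]
```

View pics/r1.png

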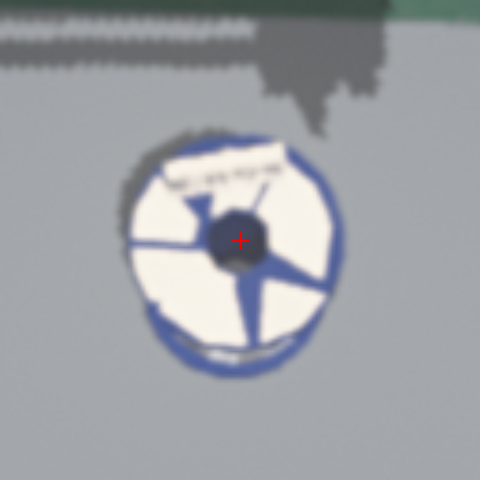

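The reel's top flange is centred at (237,243), so the reel stands at about (407,−181). I'll go down and grip it.

Run:
```python
from h import *
plan([(407.3,-180.9,70,2.672),(407.3,-180.9,22,2.672)],cm=3.5,op=9.5)
```

```text
[[[-0.11,2.81,-0.12],[0.0,0.1,0.0],9.5],[[-0.11,2.81,-0.12],[0.0,0.1,0.0],9.5],[[0.0,2.4,0.0],[0.0,0.0,0.0],9.5],[[0.0,2.4,0.0],[0.0,0.0,0.0],9.5]]
4 rows
```

Request:
apply_moves([
  [[-0.1, 2.8, -0.1], [0, 0, 0], 9.5],
  [[-0.1, 2.8, -0.1], [0, 0, 0], 9.5],
  [[0, 2.4, 0], [0, 0, 0], 9.5],
  [[0, 2.3, 0], [0, 0, 0], 9.5],
  [[0, 0, 0], [0, 0, 0], 9.5],
])

```text
t: 30.45
eef_pos: [410.0, -176.7, 20.9]
tcp_rot: [-1.572, 0.003, 2.683]
ft_force: [-0.7, 0.8, -0.3]
opening: 1.0
```

Request:
apply_moves([
  [[0, 0, 0], [0, 0, 0], 4],
  [[0, 0, 0], [0, 0, 0], 4],
  [[0, 0, 0], [0, 0, 0], 4],
  [[0, 0, 0], [0, 0, 0], 4],
  [[0, 0, 0], [0, 0, 0], 4],
])

```text
t: 31.08
eef_pos: [411.3, -176.5, 23.5]
tcp_rot: [-1.571, 0.007, 2.685]
ft_force: [-0.5, 0.1, -3.4]
opening: 0.567
```

Request:
apply_moves([
  [[0, 0, 0], [0, 0, 0], 4],
  [[0, 0, 0], [0, 0, 0], 4],
  [[0, 0, 0], [0, 0, 0], 4],
  [[0, 0, 0], [0, 0, 0], 4],
  [[0, 0, 0], [0, 0, 0], 4],
])

```text
t: 31.7
eef_pos: [411.2, -176.5, 23.4]
tcp_rot: [-1.571, 0.006, 2.685]
ft_force: [0.1, 0.1, -0.3]
opening: 0.571
```

Held: 54 mm across the 55 mm reel. I'll lift and carry it towards the reel tray.

Run:
```python
from h import *
plan([(411,-176.5,100,2.68),(586,125,125,2.64)],cm=4.5,deg=9,op=4)
```

```text
[[[-0.01,-3.83,0.0],[0.0,0.1,-0.2],4],[[0.0,-3.83,0.01],[0.0,0.1,-0.2],4],[[-0.28,-0.31,-4.35],[0.0,0.3,0.0],4],[[-0.26,-0.31,-4.35],[0.0,0.3,0.0],4],[[-0.24,-0.31,-4.35],[0.0,0.3,0.0],4]]
[[[-0.21,-0.31,-4.35],[0.0,0.3,0.0],4],[[-0.19,-0.31,-4.35],[0.0,0.3,0.0],4],[[-0.17,-0.31,-4.35],[0.0,0.3,0.0],4],[[-0.15,-0.31,-4.36],[0.0,0.3,0.0],4],[[-0.13,-0.31,-4.36],[0.0,0.3,0.0],4]]
10 rows
```

Request:
apply_moves([
  [[0, -3.8, 0], [0, 0, 0], 4],
  [[0, -3.8, 0], [0, 0, 0], 4],
  [[-0.3, -0.3, -4.3], [0, 0.3, 0], 4],
  [[-0.3, -0.3, -4.3], [0, 0.3, 0], 4],
  [[-0.2, -0.3, -4.3], [0, 0.3, 0], 4],
])

```text
t: 32.33
eef_pos: [475.8, -63.4, 110.5]
tcp_rot: [-1.572, 0.004, 2.663]
ft_force: [0.1, -1.0, -3.0]
opening: 0.574
```

Request:
apply_moves([
  [[-0.2, -0.3, -4.3], [0, 0.3, 0], 4],
  [[-0.2, -0.3, -4.3], [0, 0.3, 0], 4],
  [[-0.2, -0.3, -4.3], [0, 0.3, 0], 4],
  [[-0.2, -0.3, -3.5], [0, 0.3, 0], 4],
  [[0, 0, 0], [0, 0, 0], 4],
])

```text
t: 32.95
eef_pos: [561.2, 85.4, 121.7]
tcp_rot: [-1.571, 0.001, 2.645]
ft_force: [-0.9, -0.6, -2.5]
opening: 0.57
```

Request:
apply_moves([
  [[0, 0, 0], [0, 0, 0], 4],
  [[0, 0, 0], [0, 0, 0], 4],
  [[0, 0, 0], [0, 0, 0], 4],
  [[0, 0, 0], [0, 0, 0], 4],
  [[0, 0, 0], [0, 0, 0], 4],
])

```text
t: 33.58
eef_pos: [559.4, 82.8, 121.1]
tcp_rot: [-1.569, -0.001, 2.642]
ft_force: [0.5, 0.4, -3.3]
opening: 0.568
```

Run:
```python
from h import *
p=close("b4.png",(600,100),-.5,17,half=130,s=2)
for d in nets.mark_of(p,"reel_tray"): print(d["confidence"],cw(p,d["point"]))
print(p["W"][:3,3])
```

```text
t 33.62 tcp [559.39  82.83 121.06] rot [-1.57 -0.    2.64] op 0.570 F [ 0.75  0.5  -2.8 ]
0.69 [625.8  102.67   2.17]
[626.2   45.64 291.2 ]
```

View pics/b4.png

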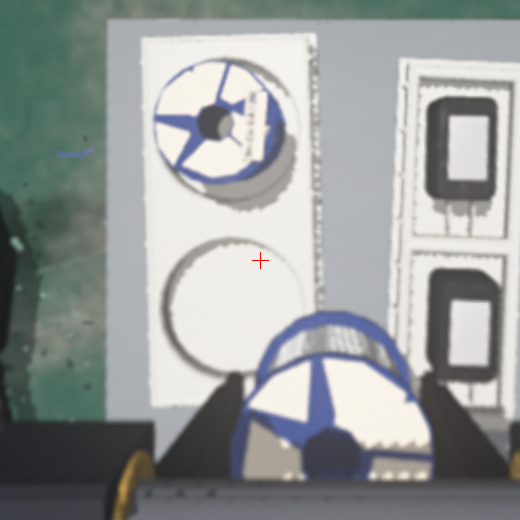

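The empty well's rim is centred at (235,307), which puts the well at (585,122). The stock reel at (215,122) hasn't been disturbed.

Run:
```python
from h import *
plan([(586.6,122,85,2.642),(586.6,122,50,2.642)],cm=4,deg=9,op=4)
```

```text
[[[-0.26,1.8,-2.37],[-0.1,0.0,0.0],4],[[-0.26,1.8,-2.37],[-0.1,0.0,0.0],4],[[0.0,3.5,0.0],[0.0,0.0,0.0],4]]
3 rows
```

Request:
apply_moves([
  [[-0.3, 1.8, -2.4], [-0.1, 0, 0], 4],
  [[-0.2, 1.8, -2.4], [-0.1, 0, 0], 4],
  [[0, 3.3, 0], [0, 0, 0], 4],
  [[0, 0, 0], [0, 0, 0], 4],
  [[0, 0, 0], [0, 0, 0], 4],
])

```text
t: 34.3
eef_pos: [588.7, 123.8, 52.0]
tcp_rot: [-1.574, 0.002, 2.642]
ft_force: [0.6, 0.1, -3.0]
opening: 0.572
```

Run:
```python
from h import *
st();plan([(586.6,122,45,2.642),(586.6,122,26.5,2.642)],cm=2,deg=9,op=4)
```

```text
t 34.30 tcp [588.66 123.82  52.01] rot [-1.57  0.    2.64] op 0.572 F [ 0.6   0.14 -3.01]
[[[0.09,0.7,0.26],[0.2,0.0,-0.1],4],[[0.0,1.85,0.0],[0.0,0.0,0.0],4]]
2 rows
```

Request:
apply_moves([
  [[0.1, 0.5, 0.3], [0.2, 0, 0], 4],
  [[0, 0, 0], [0, 0, 0], 4],
  [[0, 1, 0], [0, 0, 0], 4],
  [[0, 0.6, 0], [0, 0, 0], 4],
  [[0, 0, 0], [0, 0, 0], 4],
])

```text
t: 34.92
eef_pos: [587.2, 121.1, 32.3]
tcp_rot: [-1.572, 0.005, 2.641]
ft_force: [-0.2, -0.0, -2.3]
opening: 0.569
```

Request:
apply_moves([
  [[0, 0.5, 0], [0, 0, 0], 4],
  [[0, 0, 0], [0, 0, 0], 4],
  [[0, 0, 0], [0, 0, 0], 4],
  [[0, 0, 0], [0, 0, 0], 4],
  [[0, 0, 0], [0, 0, 0], 4],
])

```text
t: 35.55
eef_pos: [587.4, 121.1, 27.1]
tcp_rot: [-1.572, 0.005, 2.641]
ft_force: [0.9, -0.0, -3.3]
opening: 0.565
```

Request:
apply_moves([
  [[0, 0.1, 0], [0, 0, 0], 4],
  [[0, 0, 0], [0, 0, 0], 4],
  [[0, 0, 0], [0, 0, 0], 4],
  [[0, 0, 0], [0, 0, 0], 7],
  [[0, 0, 0], [0, 0, 0], 7],
])

```text
t: 36.17
eef_pos: [587.9, 121.2, 26.7]
tcp_rot: [-1.573, 0.006, 2.641]
ft_force: [-0.2, -0.8, 0.1]
opening: 0.709
```

Request:
apply_moves([
  [[0, 0, 0], [0, 0, 0], 7],
  [[0, 0, 0], [0, 0, 0], 7],
  [[0, -1.5, 0], [0, 0, 0], 7],
  [[0, -4, 0], [0, 0, 0], 7],
  [[0, -5, 0], [0, 0, 0], 7],
])

```text
t: 36.8
eef_pos: [586.0, 121.1, 133.2]
tcp_rot: [-1.57, 0.001, 2.641]
ft_force: [-0.4, -1.2, 0.2]
opening: 0.739
```

Request:
apply_moves([
  [[-1, -5, 3], [0, 0, 0], 7],
  [[-1, -5, 3], [0, 0, 0], 7],
  [[-1, -2, 3], [0, 0, 0], 7],
  [[0, 0, 0], [0, 0, 0], 7],
  [[0, 0, 0], [0, 0, 0], 7],
])

```text
t: 37.42
eef_pos: [568.3, 26.1, 265.8]
tcp_rot: [-1.575, 0.011, 2.642]
ft_force: [0.5, -0.3, -0.0]
opening: 0.739
```

Run:
```python
from h import *
st();p=shot("wrist");save(p,"f1.png",sc=1.25)
```

```text
t 37.42 tcp [568.34  26.14 265.79] rot [-1.58  0.01  2.64] op 0.739 F [ 0.46 -0.34 -0.  ]
```

View pics/f1.png

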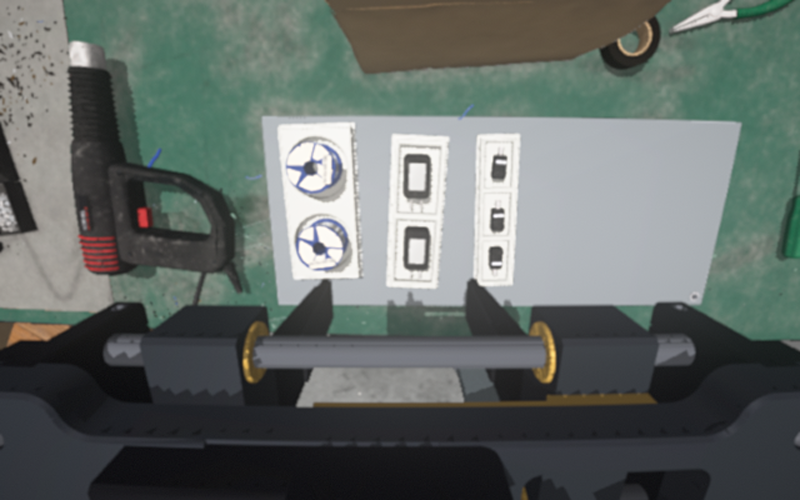

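All six pockets and both wells are filled. One close crop will show whether the parts lie flat.

Run:
```python
from h import *
p=shot("wrist");save(p,"f2.png",box=(205,90,430,240),sc=3.5)
```

```text
(no output)
```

View pics/f2.png

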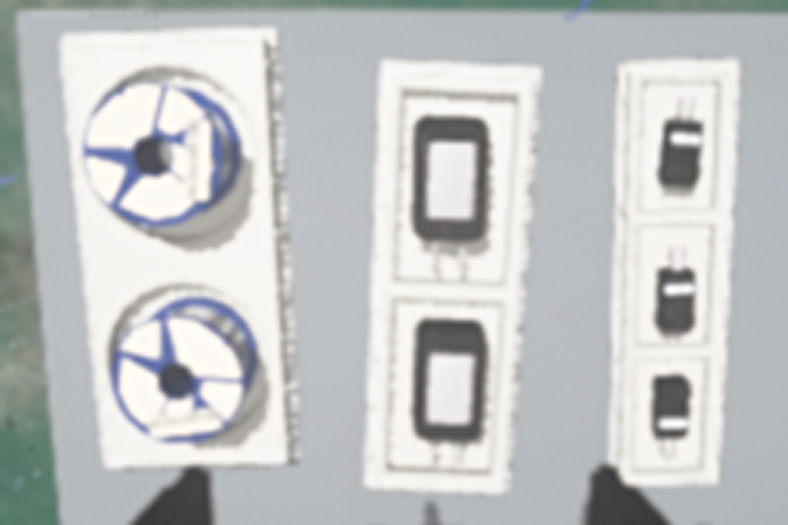

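Every part lies within its pocket and aligned, and the gripper is clear of everything. I'll hand the job in.

```bash
python3 -c "
from cell import env
print(env.job_done())"
```

```text
the job is handed in; nothing more can be done
None
```

All four loose parts are in their trays, and I handed the job in at about 37.5 s of the 104 s allowed. I set the parts down in this order:
1. **Wall adapter:** in the near pocket of the adapter tray.
2. **DC plugs:** one in the middle pocket of the plug tray, the other in the near pocket.
3. **Solder reel:** in the near well of the reel tray.

- **Final check:** the last pictures show each part inside its own pocket or well, lined up like the others. The stock parts look undisturbed, and the gripper is clear about 265 mm up. Flatness is judged from above, but the heights at release matched the pocket floors to within about 1 mm.
- **Forces:** every force reported at the end of a move was under 4 N.
- **What went wrong:** my first try at the adapter lifted before the fingers had closed. A second look showed the adapter hadn't moved, and the next grip held. I also regripped the second plug once, because the first hold on it was too shallow.
- **Disagreements:** the networks and my own picture measurements of the tray centres differed by up to about 4 mm, apart from one early reel-tray reading about 7 mm off. I took the positions from the close-up pictures.

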